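# Slide the mug under the coffee machine and start it

## Robot

A 6-joint arm with a two-finger parallel gripper is mounted at the origin on a cart in front of the work surface, level with it; the furniture and walls round the work are solid. World frame = base frame: x ahead of the robot, y to its left, z up, the work surface at z = 0. Lengths are in m, angles in degrees, forces in N, time in s.
With the tool pointing down it reaches from about 0.425 to 0.95 m from the base axis. Payload 3.5 kg.
Tool frame: the origin (TCP) lies on the centre line of the jaws, within the pads' length; the fingertips stand 8 mm ahead of it and the grasp point (between the pads) lies 11 mm behind it; z points along the fingers, y is the line along which they close (so a half turn about z gives the same grasp; the last joint's range is limited). The gripper opens to 85 mm and grips with 20 to 120 N. Pads are 22 mm wide; open, the fingers measure 114 mm over their backs; the gripper's body (76 mm by 85 mm) begins 54 mm behind the grasp point. The pads swing forward as they close: fully open they stand 13 mm farther back than shut.
Start: joints at [-84.569, 16.404, 90.338, -0, 73.258, -8.594], TCP at [0.164, -0.655, 0.218] pointing down, gripper open.
Joint ranges: [-158.93, 158.93], [-51.34, 127.21], [12.03, 142.37], [-87.48, 267.48], [13.55, 161.25], [-162.69, 162.69]. Speed limits (degrees/s): [159.86, 159.86, 180, 180, 180, 180].

## Interface

Orientations are given as [roll, pitch, yaw] about the fixed x, y, z axes, in that order (R = Rz(yaw) Ry(pitch) Rx(roll)).
In Python, from workcell import get_obs, read_camera, hand_in gives the robot as it stands.
- The arm moves only by the tool play_rows, never from a script. Its argument "motion" is a list of rows, each a list of 3 entries, a list of its own where there are three numbers: the finger opening in mm, from 0 to 85.4, then the shift along the tool's x, y, z in mm, then the turn, a rotation vector about the tool's x, y, z in rad. A call has 1 to 12 rows; each row is the pose to reach, as a shift and turn from the pose commanded when the call began, along the tool's axes at that moment; what a row does not reach only later rows make up. A row lasts 1/10 s, in which the tool goes at most 50 mm and 8.59 degrees, less where a joint would pass 70% of its speed; a pose out of reach is approached as far as the arm can. A call with a gripper value outside its range is refused whole. The fingers move at their own pace and stop on an object; "newtons" is the grip in N (left out, the last holds). Time passes only in rows, so rows that repeat a pose let the fingers close. It gives the time, the measured TCP pose, the force, the opening and the grip force at its end, in the units of the state.
- get_obs(): the state, without advancing time (a new reading comes with each control period).
- read_camera(name): name is "scene" or "top"; returns a dict with "pixels" (400x640x3 uint8, red, green, blue), "camera_matrix" (3x3 intrinsics, pixels), "distortion" ([k1, k2, p1, p2, k3] as OpenCV has them; the pictures are not rectified), "rvec" (rotation vector, rad) and "tvec" (3), from world to camera coordinates, as OpenCV has them. Camera axes: x right, y down, z forward; pixel columns grow to the right and rows downward; lengths in m; the calibration is good to about 2 mm. A picture is of the moment at which its call begins. There is no depth.
- hand_in(): hands the job in; it is judged then, once.
The state is a dict: "time_s": time; "joint_positions": joint angles; "qvel": joint speeds; "effort": joint torques, N m; "ee_pos": TCP position; "eef_rot": TCP orientation; "ft_force": force on the tool from outside, world axes, zero at the start; "moment": the same for the moment, N m; "width": finger opening in m; "grasp_force": force on a finger pad.
Only numpy, scipy, OpenCV 4.12 (cv2) and the standard library are available. Lean on these libraries where they do the work, as an engineer would, in place of code of your own. Each camera call takes 0.05 s, during which the arm holds its last target. There are 200 camera calls.

## Task

Slide the banded mug along the worktop, without lifting it off or tipping it, in between the coffee machine's two feet until it stands centred under the spout, on the ring on the drip plate. Do it gently, without ramming the machine with the mug. Then press the red brew button on top of the machine all the way down, let go, and leave the jars and the lemon where they are.

Things in the scene. Friction and masses are not known exactly. Their poses are not given: they have to be found in the camera images.
- mug: Cream mug with a green-blue band, 97 mm high, loose, 0.17 to 0.33 kg. Origin on its underside, local z up. Its round body (78 mm across, nearly cylindrical) is centred on local (0, +0.0155). The handle points along local -y, 24 mm wide in x, out to y = -0.055, 18 to 88 mm high; at the start it points away from the machine's front, within about 40 degrees.
- mug_axis (a point): The point on the mug's underside on the axis of its round body, mug local (0, 0.0155, 0).
- machine: Black and grey single-cup coffee machine, fixed, 144 mm wide, 245 mm high. Origin on the worktop straight below the spout; local -x is its open front, z up. Two low feet (25 mm high, 22 mm wide, local x = -0.02 to the column) leave a gap of 100 mm (y -0.05 to +0.05), which ends at the column, x = +0.055. Overhang: brew head from x = -0.02 back, underside 125 mm, nozzle end 114 mm, top 210 mm high.
- spout_mark (a point): Point on the worktop straight below the spout (the machine's origin), where the mug's axis shall stand: centre of a dark ring 86 mm across on the steel drip plate, which is flush with the worktop (no step). Keep the arm clear of a wall cabinet on the right: it hangs 0.49 m above the worktop, where x > 0.52 and y < -0.06.
- brew_button_top (a point): Centre of the top of the red round push button (36 mm across) on the brew head, at the machine's local (0.012, 0); pressed straight down. Behind it, from local x = 0.055, the column, a capsule cover and a water tank reach 245 mm above the worktop.
- brew_button (a joint): Travel of the button in m: 0 is up, 0.006 is all the way down (takes 5 N); it springs back when released.
- honey_jar: Honey jar with black lid, 63 mm across, 94 mm high, bystander; origin under its centre.
- olive_jar: Dark green jar with pale lid, 74 mm across, 137 mm high, bystander; origin under its centre.
- rice_jar: Clear jar of rice with grey lid, 91 mm across, 185 mm high, bystander; origin under its centre.
- spice_jar: Small spice jar with brown lid, 44 mm across, 96 mm high, bystander; origin under its centre.
- lemon: Yellow lemon, 71 x 53 x 51 mm, bystander; origin under its centre.

How it is judged:
By the outcome, as a careful person would: the job done as asked, in the order asked, and still so for the second after the job is handed in, with the robot touching nothing.
It also fails if it takes over 64 s, if anything falls off the work surface, if the arm or the gripper's body presses on something with over 40 N, if the wrist force passes 120 N, or if a joint passes its speed limit or range.

## Working session

There is one attempt and no reset: what is moved stays moved. The work goes in short steps, Python scripts to look and compute and a tool call to move; the robot and the scene stay as the last step left them, time stands still between calls to the robot, and variables do not carry over. Pictures are saved under pics/ and viewed, at most 10 in all, crops included, and the job is handed in when it is done.

Besides the shell and the picture viewer there is one more tool, called after "Emit:" as name(argument=value, ...), one argument or row to a line, values as JSON. play_rows: Moves the arm, as the interface text tells. Its arguments: {"type":"object","properties":{"motion":{"type":"array","items":{"type":"array"}},"newtons":{"type":"number"}},"required":["motion"]}

```bash
mkdir -p pics; cat > h.py <<'E'
import numpy as np, cv2
from workcell import get_obs, read_camera, hand_in
def snap(n,f):
    c=read_camera(n); cv2.imwrite('pics/'+f,c['pixels'][:,:,::-1]); return c
def arr(c): return [np.array(c[k],float) for k in('camera_matrix','distortion','rvec','tvec')]
def ray(c,uv,z):
    K,D,r,t=arr(c); uv=np.array(uv,float).reshape(-1,1,2)
    p=cv2.undistortPoints(uv,K,D).reshape(-1,2); R=cv2.Rodrigues(r)[0]
    C=-R.T@t.ravel(); d=np.c_[p,np.ones(len(p))]@R
    return C+d*((z-C[2])/d[:,2])[:,None]
def proj(c,P):
    K,D,r,t=arr(c); return cv2.projectPoints(np.array(P,float).reshape(-1,1,3),r,t,K,D)[0].reshape(-1,2)
E
python3 - <<'E'
from h import *
import pickle
d={n:snap(n,n+'0.png') for n in('scene','top')}
pickle.dump(d,open('c0.pkl','wb'))
for n in d:
    K,D,r,t=arr(d[n]);print(n,-cv2.Rodrigues(r)[0].T@t.ravel())
print(get_obs())
E
```

```text
scene [-0.51315067 -0.92202216  1.01549614]
top [0.35510599 0.19310999 1.42850086]
{'time_s': 0.1, 'joint_positions': array([-8.45680984e+01,  1.64512893e+01,  9.04174714e+01, -9.83990186e-04,
        7.32582884e+01, -8.59569629e+00]), 'qvel': array([-0.01402339, -0.04868531, -0.2363668 , -0.05437546, -0.03898483,
       -0.00852907]), 'effort': array([ 6.21394029e-04, -4.07296801e+01, -2.93698847e+01, -1.71781307e-04,
        3.42942993e-03,  9.60622685e-06]), 'ee_pos': array([ 0.16356014, -0.65421797,  0.21632266]), 'eef_rot': array([-1.79874237e+02, -1.80578102e-02,  1.40278626e+01]), 'ft_force': array([-0.59399196,  0.4706906 ,  0.67091151]), 'moment': array([-0.04776115,  0.01338672,  0.00484181]), 'grasp_force': 0.0, 'width': 0.08551185096288776}
```

View pics/scene0.png

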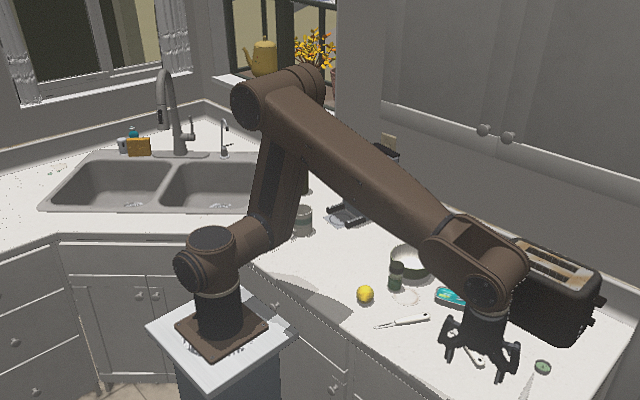

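View pics/top0.png

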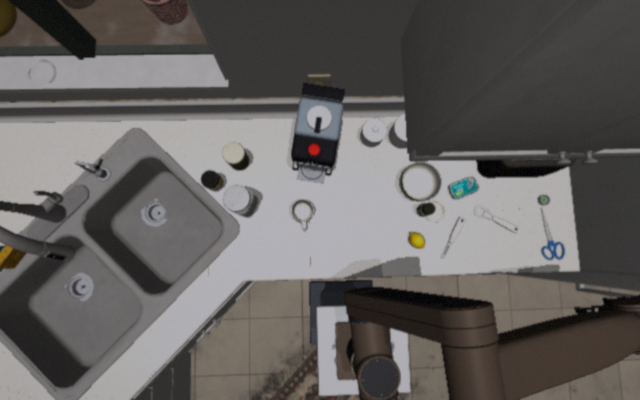

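Top view: the machine is at about (318,130) with its red button at (314,150). The mug is at (303,210) with its handle towards (305,228). The jars stand at the left (212–240, 155–200) and the lemon is at (417,240).

```bash
python3 - <<'E'
from h import *
import pickle
d=pickle.load(open('c0.pkl','rb'));c=d['top'];p=c['pixels'][:,:,::-1]
cv2.imwrite('pics/crop1.png',cv2.resize(p[80:240,200:360],None,fx=3.75,fy=3.75,interpolation=cv2.INTER_CUBIC))
P=p.astype(int);m=((P[:,:,2]>150)&(P[:,:,1]<80)).astype(np.uint8)[:240]
m[:, :250]=0;m[:,360:]=0
v,u=np.nonzero(m);print('button',u.mean(),v.mean(),len(u),ray(c,[u.mean(),v.mean()],.215))
for n,uv,z in[('mugtop',(303,210),.097),('handle',(305,228),.088),('lemon',(417,240),.025),('j1',(212,180),.09),('j2',(235,154),.137),('j3',(238,199),.185)]:print(n,ray(c,uv,z))
E
```

```text
button 313.5974025974026 149.14285714285714 77 [[0.66284347 0.15901046 0.215     ]]
mugtop [[0.48242468 0.19679653 0.097     ]]
handle [[0.42188468 0.19135568 0.088     ]]
lemon [[ 0.37250382 -0.2070901   0.025     ]]
j1 [[0.59299236 0.50496358 0.09      ]]
j2 [[0.67081634 0.41875982 0.137     ]]
j3 [[0.51357702 0.40086994 0.185     ]]
```

View pics/crop1.png

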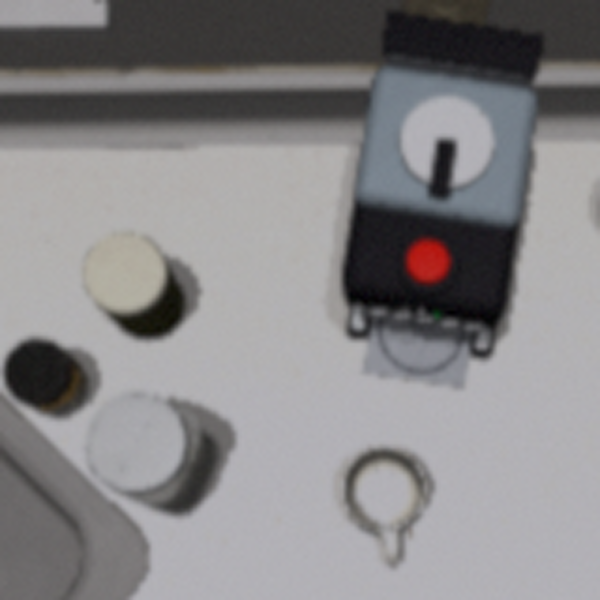

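```bash
cat > fit.py <<'E'
from h import *
from scipy.optimize import least_squares
import pickle
d=pickle.load(open('c0.pkl','rb'));c=d['top']
px=lambda q:(np.array(q,float)+.5)/3.75-.5+[200,80]
def T(q,L):
    a=q[2];R=np.array([[np.cos(a),-np.sin(a),0],[np.sin(a),np.cos(a),0],[0,0,1]]);return np.array(L,float)@R.T+[q[0],q[1],0]
F=[((.055,.072,.245),(358,207)),((.055,-.072,.245),(525,222)),((-.02,.072,.21),(347,298)),((-.02,-.072,.21),(499,316)),((-.043,0,0),(419,372)),((.012,0,.215),(428.5,261)),((-.02,.061,.025),(358,336)),((-.02,-.061,.025),(482,355))]
L=[f[0] for f in F];U=px([f[1] for f in F])
s=least_squares(lambda q:(proj(c,T(q,L))-U).ravel(),[.64,.16,-.1],loss='soft_l1')
M=s.x;print('machine',M[:2],np.degrees(M[2]));print(np.round(proj(c,T(M,L))-U,2))
ax=ray(c,px([386,489]),.097)[0][:2]; h=ray(c,px([393,560]),.07)[0][:2]
print('mug axis',ax,'handle tip',h,np.linalg.norm(h-ax), np.degrees(np.arctan2(*(h-ax)[::-1])))
def circ(x,y,z,r):
    t=np.linspace(0,2*np.pi,60);return np.c_[x+r*np.cos(t),y+r*np.sin(t),0*t+z]
img=cv2.resize(c['pixels'][80:240,200:360,::-1],None,fx=3.75,fy=3.75,interpolation=cv2.INTER_CUBIC)
def dr(P,col): cv2.polylines(img,[np.round((proj(c,P)-[200,80]+.5)*3.75-.5).astype(int)],False,col,1)
dr(circ(*ax,.097,.039),(0,0,255));dr(circ(*ax,0,.039),(0,255,0))
dr(T(M,circ(0,0,0,.043)),(0,0,255));dr(T(M,circ(.012,0,.215,.018)),(255,255,0))
dr(T(M,[(.055,.072,.245),(.055,-.072,.245)]),(0,255,255));dr(T(M,[(.05,.072,.21),(-.02,.072,.21),(-.02,-.072,.21),(.05,-.072,.21)]),(0,255,255))
for k in(1,-1):dr(T(M,[(-.02,k*.05,.025),(-.02,k*.072,.025),(-.02,k*.072,0),(-.02,k*.05,0)]),(0,255,0))
dr([[*ax,.088],[*h,.088]],(255,0,0))
cv2.imwrite('pics/ov1.png',img)
E
python3 fit.py
```

```text
machine [0.64556913 0.15834072] -9.17304731702206
[[-1.65 -3.09]
 [ 0.01 -0.62]
 [-1.77 -1.23]
 [ 2.97  0.27]
 [-0.33  0.75]
 [ 0.56  1.58]
 [ 0.18  0.63]
 [ 0.55  0.2 ]]
mug axis [0.48234505 0.19826473] handle tip [0.4195159  0.19334933] 0.06302112469754077 -175.52660984536226
```

View pics/ov1.png

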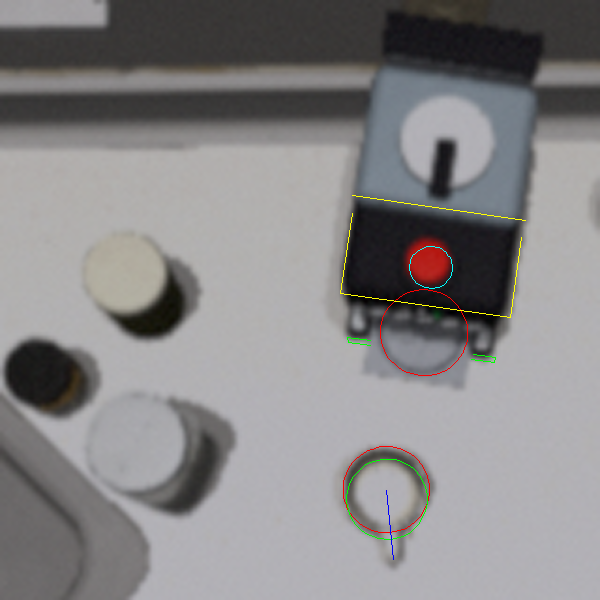

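```bash
cat > rect.py <<'E'
from fit import *
def rect(c,x0,x1,y0,y1,z,s,grid=.02):
    n,m=int((x1-x0)*s),int((y1-y0)*s)
    X=x1-(np.arange(n)+.5)/s;Y=y1-(np.arange(m)+.5)/s
    G=np.stack(np.meshgrid(X,Y,indexing='ij')+[np.full((n,m),z)] if False else [*np.meshgrid(X,Y,indexing='ij'),np.full((n,m),z)],-1)
    uv=proj(c,G.reshape(-1,3)).reshape(n,m,2).astype(np.float32)
    return cv2.remap(np.ascontiguousarray(c['pixels'][:,:,::-1]),uv[...,0],uv[...,1],cv2.INTER_CUBIC)
def ticks(im,x1,y1,s,g=.02):
    for k in range(40):
        x=np.floor(x1/g)*g-k*g;y=np.floor(y1/g)*g-k*g
        a=int((x1-x)*s);b=int((y1-y)*s)
        cv2.line(im,(0,a),(8,a),(0,0,255));cv2.line(im,(b,0),(b,8),(0,0,255))
    return im
E
python3 - <<'E'
from rect import *
A=rect(c,.56,.70,.09,.23,0,2800)
B=rect(c,.60,.88,.02,.30,.245,1400)
A=cv2.convertScaleAbs(A,alpha=1.3);print(A.shape)
cv2.imwrite('pics/rect1.png',np.hstack([ticks(A,.70,.23,2800),ticks(B,.88,.30,1400)]))
E
```

```text
machine [0.64556913 0.15834072] -9.17304731702206
[[-1.65 -3.09]
 [ 0.01 -0.62]
 [-1.77 -1.23]
 [ 2.97  0.27]
 [-0.33  0.75]
 [ 0.56  1.58]
 [ 0.18  0.63]
 [ 0.55  0.2 ]]
mug axis [0.48234505 0.19826473] handle tip [0.4195159  0.19334933] 0.06302112469754077 -175.52660984536226
(391, 392, 3)Traceback (most recent call last):
  File "<stdin>", line 5, in <module>
    return _nx.concatenate(arrs, 1, dtype=dtype, casting=casting)
           ~~~~~~~~~~~~~~~^^^^^^^^^^^^^^^^^^^^^^^^^^^^^^^^^^^^^^^
ValueError: all the input array dimensions except for the concatenation axis must match exactly, but along dimension 0, the array at index 0 has size 391 and the array at index 1 has size 392
```

```bash
sed -i 's/n,m=int((x1-x0)\*s),int((y1-y0)\*s)/n,m=round((x1-x0)*s),round((y1-y0)*s)/; s/np.meshgrid(X,Y,indexing=.ij.)+\[np.full((n,m),z)\] if False else //' rect.py
python3 - <<'E' >/dev/null
from rect import *
A=rect(c,.56,.70,.09,.23,0,2800)
B=rect(c,.60,.88,.02,.30,.245,1400)
A=cv2.convertScaleAbs(A,alpha=1.3)
cv2.imwrite('pics/rect1.png',np.hstack([ticks(A,.70,.23,2800),ticks(B,.88,.30,1400)]))
E
```

```text
(no output)
```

View pics/rect1.png

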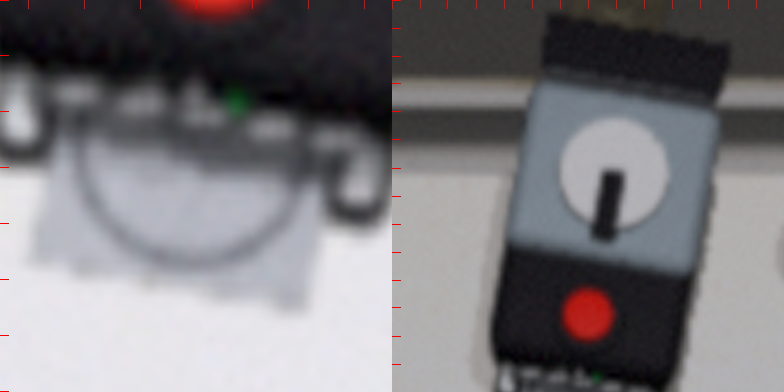

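Rectified view: on the z=0 plane (left) the ring centre is near (192,152), which is world (0.646, 0.1615). The feet, plate and tank edges all lean about 10°, so the machine's yaw is about −10°. I'll refine the ring and mug rim positions numerically and compute the approach to the handle.

```bash
cat > plan.py <<'E'
from h import *
from scipy.spatial.transform import Rotation as Ro
def tool(phi,a):  # tool x horiz along phi (deg), tilted so z leans ahead by a
    return Ro.from_euler('zyx',[phi,0,180],degrees=True)*Ro.from_rotvec([0,np.radians(a),0])
def cur():
    o=get_obs();return np.array(o['ee_pos']),Ro.from_euler('xyz',o['eef_rot'],degrees=True),o
def show(targets):
    p,R,o=cur();print('t',o['time_s'],'p',p.round(4),'rpy',o['eef_rot'].round(2),'q',o['joint_positions'].round(1),'F',o['ft_force'].round(1),'w',round(o['width'],4),o['grasp_force'])
    for P,Rt in targets:
        print((R.inv().apply(np.array(P)-p)*1000).round(1).tolist(),(R.inv()*Rt).as_rotvec().round(4).tolist())
E
python3 - <<'E'
from rect import *
from plan import *
G=cv2.GaussianBlur(cv2.cvtColor(c['pixels'],cv2.COLOR_RGB2GRAY).astype(np.float32),(0,0),.5)
def samp(P):
    q=proj(c,P).astype(np.float32);return cv2.remap(G,q[None,:,0],q[None,:,1],cv2.INTER_CUBIC)[0]
# ring: visible front arc, dark line vs 5mm inside and outside
t=np.radians(np.linspace(110,230,80))
def ring(x,y,r):
    f=lambda r:samp(np.c_[x+r*np.cos(t),y+r*np.sin(t),0*t]).mean()
    return f(r)-.5*(f(r-.006)+f(r+.006))
b=min((ring(x,y,r),x,y,r) for x in np.arange(.635,.655,.001) for y in np.arange(.153,.168,.001) for r in(.039,.04,.041,.042,.043))
print('ring',b)
# mug rim outer: bright rim vs outside step
t=np.radians(np.linspace(-150,150,80))
def rim(x,y,r):
    f=lambda r:samp(np.c_[x+r*np.cos(t),y+r*np.sin(t),0*t+.097])
    return np.abs(f(r-.002)-f(r+.003)).mean()
for r in(.037,.039):print('rim',max((rim(x,y,r),x,y) for x in np.arange(.472,.492,.001) for y in np.arange(.188,.208,.001)))
show([([.46,-.10,.22],tool(0,0)),([.43,.17,.22],tool(4.5,0))])
A=rect(c,.39,.54,.12,.27,.097,2600);B=rect(c,.39,.54,.12,.27,.06,2600)
cv2.imwrite('pics/mug1.png',np.hstack([ticks(A,.54,.27,2600,.01),ticks(B,.54,.27,2600,.01)]))
E
```

```text
machine [0.64556913 0.15834072] -9.17304731702206
[[-1.65 -3.09]
 [ 0.01 -0.62]
 [-1.77 -1.23]
 [ 2.97  0.27]
 [-0.33  0.75]
 [ 0.56  1.58]
 [ 0.18  0.63]
 [ 0.55  0.2 ]]
mug axis [0.48234505 0.19826473] handle tip [0.4195159  0.19334933] 0.06302112469754077 -175.52660984536226
ring (np.float32(-21.435066), np.float64(0.645), np.float64(0.161), 0.039)
rim (np.float32(37.66729), np.float64(0.481), np.float64(0.199))
rim (np.float32(41.977074), np.float64(0.481), np.float64(0.197))
t 0.1 p [ 0.1636 -0.6542  0.2163] rpy [-1.7987e+02 -2.0000e-02  1.4030e+01] q [-84.6  16.5  90.4  -0.   73.3  -8.6] F [-0.6  0.5  0.7] w 0.0855 0.0
[421.9, -465.8, -2.5] [-0.0022, -0.0, 0.2448]
[458.3, -735.1, -1.9] [-0.0022, 0.0, 0.3234]
```

View pics/mug1.png

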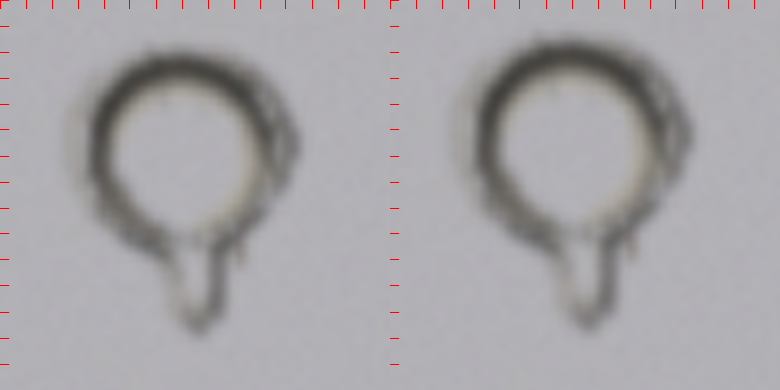

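The rim centre on the z=0.097 plane is near (181,152), which is world (0.482, 0.199). The handle tip is near (197,327), so φ is about 4.5°. Now I'll swing the arm across.

Emit:
play_rows(
  motion=[
    [60,[422,-466,-3],[0,0,0.245]],
    [60,[422,-466,-3],[0,0,0.245]],
    [60,[422,-466,-3],[0,0,0.245]],
    [60,[422,-466,-3],[0,0,0.245]],
    [60,[422,-466,-3],[0,0,0.245]],
    [60,[422,-466,-3],[0,0,0.245]],
    [60,[422,-466,-3],[0,0,0.245]],
    [60,[422,-466,-3],[0,0,0.245]],
    [60,[422,-466,-3],[0,0,0.245]],
    [60,[422,-466,-3],[0,0,0.245]],
    [60,[422,-466,-3],[0,0,0.245]],
    [60,[422,-466,-3],[0,0,0.245]],
  ],
)

```text
time_s: 1.3
ee_pos: [0.4469, -0.1237, 0.2203]
eef_rot: [180.0, -0.0, -0.0]
ft_force: [0.4, -1.2, 0.3]
width: 0.0601
grasp_force: 0.0
```

```bash
python3 - <<'E'
from plan import *
show([([.46,-.10,.22],tool(0,0)),([.44,.19,.22],tool(4.5,0)),([.44,.19,.22],tool(4.5,15))])
E
```

```text
t 1.3 p [ 0.4469 -0.1237  0.2203] rpy [ 1.7999e+02 -1.0000e-02 -2.0000e-02] q [-28.  -11.4 118.8  -0.   72.5  62. ] F [ 0.4 -1.2  0.3] w 0.0601 0.0
[13.1, -23.7, 0.3] [0.0001, -0.0001, -0.0003]
[-7.0, -313.7, 0.3] [0.0001, -0.0002, 0.0782]
[-7.0, -313.7, 0.3] [-0.0101, 0.2615, 0.0778]
```

Emit:
play_rows(
  motion=[
    [60,[5,-150,0],[0,0,0.04]],
    [60,[5,-150,0],[0,0,0.04]],
    [60,[5,-150,0],[0,0,0.04]],
    [60,[-7,-314,0],[-0.01,0.262,0.078]],
    [60,[-7,-314,0],[-0.01,0.262,0.078]],
    [60,[-7,-314,0],[-0.01,0.262,0.078]],
    [60,[-7,-314,0],[-0.01,0.262,0.078]],
    [60,[-7,-314,0],[-0.01,0.262,0.078]],
    [60,[-7,-314,0],[-0.01,0.262,0.078]],
  ],
)

```text
time_s: 2.2
ee_pos: [0.4394, 0.1881, 0.2201]
eef_rot: [180.0, -15.0, -4.4]
ft_force: [0.4, -0.5, 0.1]
width: 0.06
grasp_force: 0.0
```

```bash
cat >> plan.py <<'E'
def P(ax,phi,a,d=.061,z=.065,back=0):  # TCP pose for gripping handle, mug axis ax
    R=tool(phi,a);tz=R.apply([0,0,1]);u=np.array([np.cos(np.radians(phi)),np.sin(np.radians(phi)),0])
    g=np.array([*ax,z])-d*u; return g+(.011-back)*tz,R
E
python3 - <<'E'
from plan import *
A=(.482,.199)
show([P(A,4.5,15,back=.08),P(A,4.5,15,back=.04),P(A,4.5,15)])
E
```

```text
t 2.2 p [0.4394 0.1881 0.2201] rpy [179.97 -14.98  -4.44] q [ 13.6 -17.7 124.8  -5.4  58.7 110.3] F [ 0.4 -0.5  0.1] w 0.06 0.0
[-58.1, -4.7, 76.0] [0.0002, 0.0004, 0.001]
[-58.0, -4.7, 116.0] [0.0002, 0.0004, 0.001]
[-58.0, -4.7, 156.0] [0.0002, 0.0004, 0.001]
```

```bash
sed -i "s/'zyx'/'ZYX'/" plan.py
python3 - <<'E'
from plan import *
A=(.482,.199)
show([P(A,4.5,15,back=.11),P(A,4.5,15,back=.06),P(A,4.5,15)])
E
```

```text
t 2.2 p [0.4394 0.1881 0.2201] rpy [179.97 -14.98  -4.44] q [ 13.6 -17.7 124.8  -5.4  58.7 110.3] F [ 0.4 -0.5  0.1] w 0.06 0.0
[-57.8, -0.7, 46.1] [0.0408, 0.0004, -0.1508]
[-57.9, -2.7, 96.1] [0.0408, 0.0004, -0.1508]
[-58.1, -5.2, 156.0] [0.0408, 0.0004, -0.1508]
```

Emit:
play_rows(
  motion=[
    [60,[-58,-1,46],[0.041,0,-0.151]],
    [60,[-58,-1,46],[0.041,0,-0.151]],
    [60,[-58,-1,46],[0.041,0,-0.151]],
    [60,[-58,-3,96],[0.041,0,-0.151]],
    [60,[-58,-3,96],[0.041,0,-0.151]],
    [60,[-58,-3,96],[0.041,0,-0.151]],
  ],
)

```text
time_s: 2.8
ee_pos: [0.4099, 0.1929, 0.1132]
eef_rot: [-180.0, -15.0, 4.3]
ft_force: [0.0, 0.2, -0.1]
width: 0.06
grasp_force: 0.0
```

```bash
python3 - <<'E'
from plan import *
A=(.482,.199)
show([P(A,4.5,15,back=.06),P(A,4.5,15,back=.03),P(A,4.5,15)])
E
```

```text
t 2.8 p [0.4099 0.1929 0.1132] rpy [-179.97  -14.98    4.34] q [ 13.8 -14.3 134.1  -3.4  45.5 101.5] F [ 0.   0.2 -0.1] w 0.06 0.0
[-1.5, -0.4, 0.5] [0.0003, 0.0004, -0.0028]
[-1.5, -0.4, 30.5] [0.0003, 0.0004, -0.0028]
[-1.5, -0.4, 60.5] [0.0003, 0.0004, -0.0028]
```

Within reach. Descend, then look before closing.

Emit:
play_rows(
  motion=[
    [60,[-1,0,20],[0,0,0]],
    [60,[-1,0,40],[0,0,0]],
    [60,[-1,0,55],[0,0,0]],
    [60,[-1,0,60],[0,0,0]],
    [60,[-1,0,60],[0,0,0]],
  ],
)

```text
time_s: 3.3
ee_pos: [0.4249, 0.1949, 0.0564]
eef_rot: [-179.9, -15.2, 4.4]
ft_force: [0.2, 0.6, 0.6]
width: 0.06
grasp_force: 0.0
```

```bash
python3 - <<'E'
from plan import *
A=(.482,.199)
show([P(A,4.5,15)])
s=snap('scene','s1.png');t=snap('top','t1.png')
u,v=proj(s,[.45,.19,.06])[0].astype(int);print(u,v)
a=cv2.resize(s['pixels'][v-45:v+45,u-45:u+45,::-1],(390,390),interpolation=cv2.INTER_CUBIC)
b=cv2.resize(t['pixels'][130:250,250:370,::-1],(390,390),interpolation=cv2.INTER_CUBIC)
cv2.imwrite('pics/v1.png',np.hstack([a,b]))
E
```

```text
t 3.3 p [0.4249 0.1949 0.0564] rpy [-179.93  -15.18    4.41] q [ 13.5  -6.  134.2  -3.9  36.8 101.9] F [0.2 0.6 0.6] w 0.06 0.0
[-1.4, 0.4, 1.7] [-0.0007, -0.0032, -0.0015]
295 222
```

View pics/v1.png

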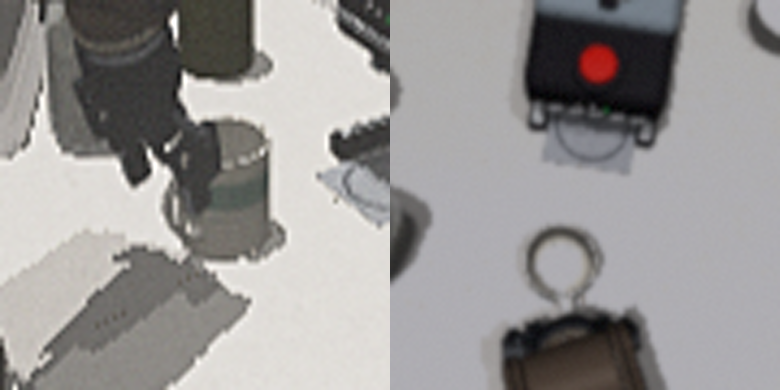

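The handle (scene crop, about (175,205)) lies between the two fingers, and the gripper body is clear of the rim. Close gently.

Emit:
play_rows(
  motion=[
    [30,[0,0,0],[0,0,0]],
    [30,[0,0,0],[0,0,0]],
    [30,[0,0,0],[0,0,0]],
    [10,[0,0,0],[0,0,0]],
    [10,[0,0,0],[0,0,0]],
    [10,[0,0,0],[0,0,0]],
    [10,[0,0,0],[0,0,0]],
    [10,[0,0,0],[0,0,0]],
  ],
  newtons=25,
)

```text
time_s: 4.2
ee_pos: [0.4234, 0.1949, 0.0547]
eef_rot: [-180.0, -15.0, 4.5]
ft_force: [-1.9, -0.1, 3.5]
width: 0.012
grasp_force: 24.0
```

```bash
cat > mug.py <<'E'
from h import *
from scipy.optimize import least_squares
def rimfit(c,x0,y0,r=.039,arc=(-110,110)):
    G=cv2.GaussianBlur(cv2.cvtColor(c['pixels'],cv2.COLOR_RGB2GRAY).astype(np.float32),(0,0),.5)
    t=np.radians(np.linspace(*arc,80))
    def S(x,y,r):
        q=proj(c,np.c_[x+r*np.cos(t),y+r*np.sin(t),0*t+.097]).astype(np.float32);return cv2.remap(G,q[None,:,0],q[None,:,1],cv2.INTER_CUBIC)[0]
    # inner edge of the rim: dark wall inside / bright; score as dark band at radius .035
    f=lambda x,y:S(x,y,.0355).mean()-.5*(S(x,y,.028).mean()+S(x,y,.045).mean())
    return min((f(x,y),x,y) for x in np.arange(x0-.012,x0+.012,.001) for y in np.arange(y0-.012,y0+.012,.001))
E
python3 - <<'E'
from plan import *;from mug import *;import pickle
c0=pickle.load(open('c0.pkl','rb'))['top'];print(rimfit(c0,.482,.199))
c=snap('top','t2.png');print(rimfit(c,.482,.199))
R=tool(4.5,15)
show([])
E
```

```text
(np.float32(-55.49285), np.float64(0.478), np.float64(0.198))
(np.float32(-54.51796), np.float64(0.478), np.float64(0.198))
t 4.25 p [0.4235 0.1949 0.0548] rpy [-179.95  -15.03    4.45] q [ 13.5  -5.9 134.4  -3.9  36.7 101.9] F [-2.2 -0.8  3.7] w 0.0119 24.043824104592204
```

```bash
python3 - <<'E'
from plan import *
p,R,o=cur()
for d in([.0275,-.0092,0],[.055,-.0184,0],[.10,-.0264,0],[.1635,-.0375,0]):print((R.inv().apply(d)*1000).round(1))
E
```

```text
[25.8 11.3  6.9]
[51.6 22.6 13.8]
[94.3 34.1 25.3]
[154.6  50.1  41.5]
```

Emit:
play_rows(
  motion=[
    [10,[5.2,2.3,1.4],[0,0,0]],
    [10,[10.3,4.5,2.8],[0,0,0]],
    [10,[15.5,6.8,4.1],[0,0,0]],
    [10,[20.6,9.0,5.5],[0,0,0]],
    [10,[25.8,11.3,6.9],[0,0,0]],
    [10,[31,13.6,8.3],[0,0,0]],
    [10,[36.1,15.8,9.7],[0,0,0]],
    [10,[41.3,18.1,11.0],[0,0,0]],
    [10,[46.4,20.3,12.4],[0,0,0]],
    [10,[51.6,22.6,13.8],[0,0,0]],
    [10,[51.6,22.6,13.8],[0,0,0]],
    [10,[51.6,22.6,13.8],[0,0,0]],
  ],
)

```text
time_s: 5.45
ee_pos: [0.4787, 0.1766, 0.0547]
eef_rot: [-179.9, -15.1, 4.4]
ft_force: [0.1, 1.1, 0.7]
width: 0.0118
grasp_force: 23.7
```

```bash
python3 - <<'E'
from plan import *;from mug import *
c=snap('top','t3.png');print(rimfit(c,.537,.181))
show([])
s=snap('scene','s3.png')
u,v=proj(s,[.55,.18,.06])[0].astype(int)
a=cv2.resize(s['pixels'][v-45:v+45,u-45:u+45,::-1],(390,390),interpolation=cv2.INTER_CUBIC)
b=cv2.resize(c['pixels'][130:250,250:370,::-1],(390,390),interpolation=cv2.INTER_CUBIC)
cv2.imwrite('pics/v3.png',np.hstack([a,b]))
E
```

```text
(np.float32(-55.151237), np.float64(0.531), np.float64(0.182))
t 5.5 p [0.4787 0.1766 0.0546] rpy [-179.95  -15.08    4.45] q [  9.5  -0.  128.8  -2.1  36.2  96.6] F [-0.3 -0.3  1.3] w 0.0118 23.644658515113406
```

View pics/v3.png

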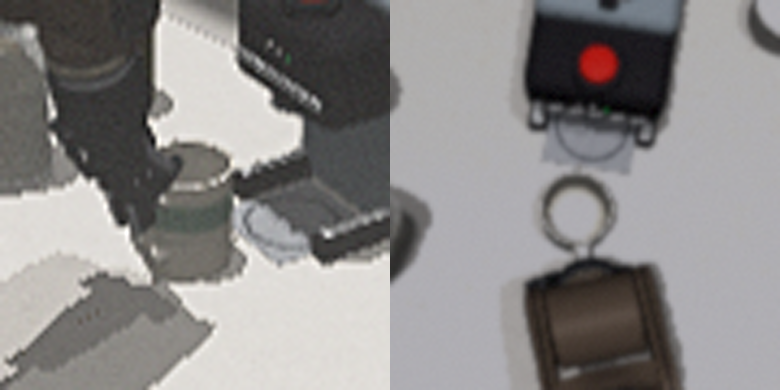

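The mug slid upright by the commanded amount, and the handle is still held. It sits at (578,213) in the top crop, lined up with the ring at (593,130) along the machine axis. Go in slowly.

Emit:
play_rows(
  motion=[
    [10,[5.6,1.5,1.5],[0,0,0]],
    [10,[11.2,3,3],[0,0,0]],
    [10,[16.9,4.5,4.5],[0,0,0]],
    [10,[22.5,6,6],[0,0,0]],
    [10,[28.1,7.5,7.5],[0,0,0]],
    [10,[33.7,9,9],[0,0,0]],
    [10,[39.3,10.5,10.6],[0,0,0]],
    [10,[45,12,12.1],[0,0,0]],
    [10,[50.6,13.5,13.6],[0,0,0]],
    [10,[56.2,15,15.1],[0,0,0]],
    [10,[56.2,15,15.1],[0,0,0]],
    [10,[56.2,15,15.1],[0,0,0]],
  ],
)

```text
time_s: 6.75
ee_pos: [0.5377, 0.1661, 0.0547]
eef_rot: [-180.0, -15.1, 4.5]
ft_force: [-0.6, -0.1, 2.5]
width: 0.012
grasp_force: 23.9
```

```bash
python3 - <<'E'
from plan import *;from mug import *
c=snap('top','t4.png')
show([])
s=snap('scene','s4.png')
u,v=proj(s,[.60,.17,.06])[0].astype(int)
a=cv2.resize(s['pixels'][v-45:v+45,u-45:u+45,::-1],(390,390),interpolation=cv2.INTER_CUBIC)
b=cv2.resize(c['pixels'][130:220,270:360,::-1],(390,390),interpolation=cv2.INTER_CUBIC)
cv2.imwrite('pics/v4.png',np.hstack([a,b]))
print(rimfit(c,.593,.171,arc=(100,260)))
E
```

```text
t 6.8 p [0.5377 0.1661 0.0547] rpy [-179.95  -15.07    4.45] q [  7.2   6.5 121.9  -1.1  36.5  93.5] F [-0.5  0.3  2.3] w 0.012 23.890670025721192
(np.float32(-41.463875), np.float64(0.589), np.float64(0.17200000000000001))
```

View pics/v4.png

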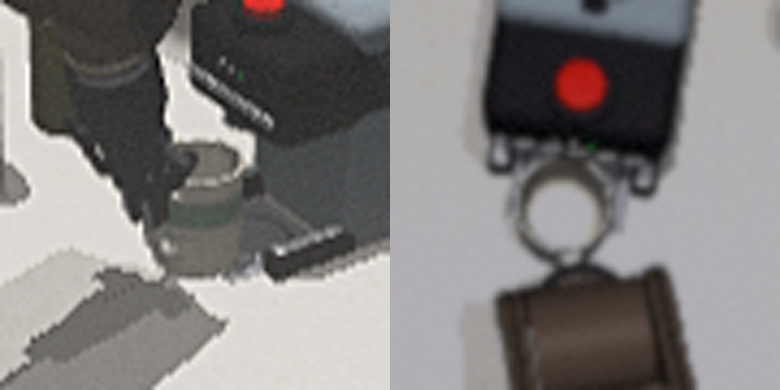

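The mug has entered the gap with room on both sides: rim at (563,205) in the top crop, feet at about (498,160) and (645,180). There is no side force. About 50 mm remain.

Emit:
play_rows(
  motion=[
    [10,[5,1.4,1.4],[0,0,0]],
    [10,[10,2.7,2.7],[0,0,0]],
    [10,[15,4.1,4.1],[0,0,0]],
    [10,[20,5.4,5.4],[0,0,0]],
    [10,[25,6.8,6.8],[0,0,0]],
    [10,[30,8.2,8.1],[0,0,0]],
    [10,[35,9.5,9.5],[0,0,0]],
    [10,[40,10.9,10.8],[0,0,0]],
    [10,[43.5,11.8,11.8],[0,0,0]],
    [10,[46.3,12.6,12.5],[0,0,0]],
    [10,[46.3,12.6,12.5],[0,0,0]],
    [10,[46.3,12.6,12.5],[0,0,0]],
  ],
)

```text
time_s: 8.05
ee_pos: [0.5861, 0.1575, 0.0548]
eef_rot: [-179.9, -15.0, 4.5]
ft_force: [-4.3, 1.7, 6.5]
width: 0.0119
grasp_force: 24.6
```

```bash
cat > ov.py <<'E'
from plan import *
def circ(x,y,z,r,n=90):
    t=np.linspace(0,2*np.pi,n);return np.c_[x+r*np.cos(t),y+r*np.sin(t),0*t+z]
def panel(c,ctr,half,ax,M,k=6):
    u,v=proj(c,[ctr])[0].astype(int);k=390/(2*half)
    im=cv2.resize(c['pixels'][v-half:v+half,u-half:u+half,::-1],(390,390),interpolation=cv2.INTER_CUBIC)
    def dr(P,col):cv2.polylines(im,[np.round((proj(c,P)-[u-half,v-half]+.5)*k-.5).astype(int)],False,col,1)
    dr(circ(*ax,.097,.039),(0,0,255));dr(circ(*ax,0,.039),(0,0,255));dr(circ(*M,0,.043),(0,255,0))
    return im
E
python3 - <<'E'
from ov import *
p,R,o=cur();show([])
ax=np.array([.482,.199])+p[:2]-[.4235,.1949];print(ax)
M=(.6455,.1615)
c=snap('top','t5.png');s=snap('scene','s5.png')
import pickle;pickle.dump((c,s,ax),open('c5.pkl','wb'))
cv2.imwrite('pics/v5.png',np.hstack([panel(s,[.64,.16,.05],40,ax,M),panel(c,[.64,.16,.05],40,ax,M)]))
E
```

```text
t 8.05 p [0.5861 0.1575 0.0548] rpy [-179.94  -14.99    4.46] q [  5.6  11.6 115.9  -0.4  37.4  91.4] F [-4.3  1.7  6.5] w 0.0119 24.585610893554986
[0.64458389 0.1615552 ]
```

View pics/v5.png

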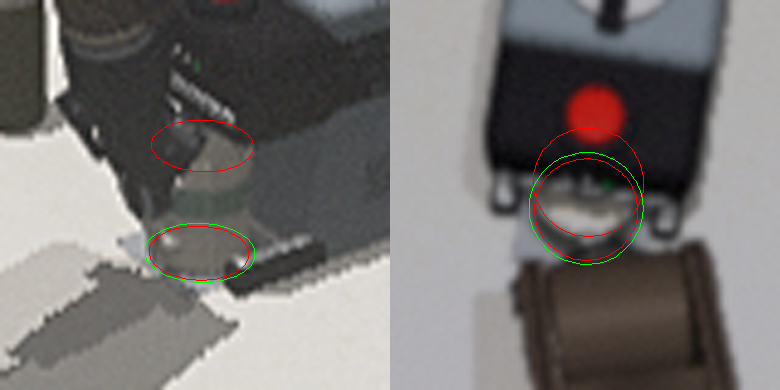

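The mug outline in both panels matches the modelled axis, and the base circle is concentric with the green ring. Release and back out along the tool axis.

Emit:
play_rows(
  motion=[
    [20,[0,0,0],[0,0,0]],
    [35,[0,0,0],[0,0,0]],
    [50,[0,0,0],[0,0,0]],
    [50,[0,0,0],[0,0,0]],
    [50,[0,0,0],[0,0,0]],
    [50,[-2,0,-10],[0,0,0]],
    [50,[-5,0,-30],[0,0,0]],
    [50,[-10,0,-60],[0,0,0]],
    [50,[-20,0,-100],[0,0,0]],
    [50,[-30,0,-145],[0,0,0]],
    [50,[-40,0,-190],[0,0,0]],
    [50,[-40,0,-190],[0,0,0]],
  ],
)

```text
time_s: 9.35
ee_pos: [0.5005, 0.1509, 0.2365]
eef_rot: [-179.9, -15.9, 4.5]
ft_force: [0.9, -0.1, 1.7]
width: 0.0499
grasp_force: 0.0
```

```bash
python3 - <<'E'
from ov import *
import pickle
c5,s5,ax=pickle.load(open('c5.pkl','rb'))
s=snap('scene','s6.png');c=snap('top','t6.png')
# shift of mug's region between pictures (scene, mug body right/lower part; top rim front arc)
def sh(a,b,P,h):
    u,v=proj(a,[P])[0].astype(int)
    g=lambda q:cv2.cvtColor(q['pixels'],cv2.COLOR_RGB2GRAY).astype(np.float32)
    A=g(a)[v-h:v+h,u-h:u+h];B=g(b)[v-h-4:v+h+4,u-h-4:u+h+4];r=cv2.matchTemplate(B,A,cv2.TM_CCOEFF_NORMED);_,m,_,l=cv2.minMaxLoc(r);return m,np.array(l)-4
print(sh(s5,s,[ax[0]+.0,ax[1]-.035,.045],8),sh(c5,c,[ax[0]-.03,ax[1],.08],6))
b=np.array([.6455+.0118,.1615-.0021])
show([([.56,.16,.30],tool(4.5,0)),([*b,.30],tool(-10,0)),([*b,.24],tool(-10,0))])
for z in(.21,.215,.22,.225):print(z,ray(c0:=c,[313.6,149.14],z))
E
```

```text
(0.9727064371109009, array([0, 0])) (0.7860166430473328, array([0, 0]))
t 9.45 p [0.499  0.1504 0.2301] rpy [-179.95  -15.29    4.46] q [  5.8 -12.9 120.   -0.3  57.6  91.4] F [-0.5 -0.2 -0.7] w 0.05 0.0
[77.8, -4.9, -51.2] [-0.0008, -0.2668, -0.0005]
[171.4, 3.3, -25.6] [-0.0345, -0.2653, 0.251]
[155.5, 3.4, 32.3] [-0.0345, -0.2653, 0.251]
0.21 [[0.66412056 0.15886151 0.21      ]]
0.215 [[0.66285254 0.15900204 0.215     ]]
0.22 [[0.66158453 0.15914258 0.22      ]]
0.225 [[0.66031652 0.15928311 0.225     ]]
```

The mug did not move on release. Close the fingers, go up, and move over the button.

Emit:
play_rows(
  motion=[
    [0,[78,-5,-51],[0,-0.267,0]],
    [0,[78,-5,-51],[0,-0.267,0]],
    [0,[78,-5,-51],[0,-0.267,0]],
    [0,[168,3,-25],[-0.035,-0.265,0.251]],
    [0,[168,3,-25],[-0.035,-0.265,0.251]],
    [0,[168,3,-25],[-0.035,-0.265,0.251]],
    [0,[168,3,-25],[-0.035,-0.265,0.251]],
    [0,[168,3,-25],[-0.035,-0.265,0.251]],
    [0,[168,3,-25],[-0.035,-0.265,0.251]],
  ],
)

```text
time_s: 10.35
ee_pos: [0.6535, 0.1596, 0.2961]
eef_rot: [179.9, 0.2, -10.0]
ft_force: [0.4, -0.1, 0.8]
width: 0.0002
grasp_force: 0.0
```

```bash
python3 - <<'E'
from plan import *
b=[.658,.1592]
show([([*b,.30],tool(-10,0)),([*b,.245],tool(-10,0)),([*b,.23],tool(-10,0))])
E
```

```text
t 10.35 p [0.6535 0.1596 0.2961] rpy [179.92   0.18  -9.98] q [  5.1  13.6  85.6  -0.   81.  105.1] F [ 0.4 -0.1  0.8] w 0.0002 0.0
[4.5, -0.4, -3.9] [0.0013, 0.0032, 0.0004]
[4.6, -0.5, 51.1] [0.0013, 0.0032, 0.0004]
[4.7, -0.5, 66.1] [0.0013, 0.0032, 0.0004]
```

Emit:
play_rows(
  motion=[
    [0,[4,0,20],[0,0,0]],
    [0,[4,0,40],[0,0,0]],
    [0,[4,0,52],[0,0,0]],
    [0,[4,0,56],[0,0,0]],
    [0,[4,0,58],[0,0,0]],
    [0,[4,0,60],[0,0,0]],
    [0,[4,0,62],[0,0,0]],
    [0,[4,0,62],[0,0,0]],
  ],
)

```text
time_s: 11.15
ee_pos: [0.6581, 0.1586, 0.2337]
eef_rot: [179.9, 0.2, -10.0]
ft_force: [0.6, 0.6, -0.4]
width: 0.0002
grasp_force: 0.0
```

No contact yet (about 0 N). Continue down in 1 mm steps.

Emit:
play_rows(
  motion=[
    [0,[0,0,1],[0,0,0]],
    [0,[0,0,2],[0,0,0]],
    [0,[0,0,3],[0,0,0]],
    [0,[0,0,4],[0,0,0]],
    [0,[0,0,5],[0,0,0]],
    [0,[0,0,5],[0,0,0]],
  ],
)

```text
time_s: 11.75
ee_pos: [0.6578, 0.1586, 0.228]
eef_rot: [179.9, 0.3, -10.0]
ft_force: [-0.2, -0.4, 0.5]
width: -0.0
grasp_force: 0.0
```

Emit:
play_rows(
  motion=[
    [0,[0,0,1],[0,0,0]],
    [0,[0,0,2],[0,0,0]],
    [0,[0,0,3],[0,0,0]],
    [0,[0,0,4],[0,0,0]],
    [0,[0,0,4],[0,0,0]],
  ],
)

```text
time_s: 12.25
ee_pos: [0.6578, 0.1586, 0.224]
eef_rot: [179.9, 0.3, -10.0]
ft_force: [0.8, -0.3, 0.4]
width: 0.0002
grasp_force: 0.0
```

Emit:
play_rows(
  motion=[
    [0,[0,0,1],[0,0,0]],
    [0,[0,0,2],[0,0,0]],
    [0,[0,0,3],[0,0,0]],
    [0,[0,0,3],[0,0,0]],
  ],
)

```text
time_s: 12.65
ee_pos: [0.6578, 0.1586, 0.221]
eef_rot: [179.9, 0.3, -10.0]
ft_force: [-0.2, 0.5, -0.5]
width: 0.0002
grasp_force: 0.0
```

Emit:
play_rows(
  motion=[
    [0,[0,0,1],[0,0,0]],
    [0,[0,0,2],[0,0,0]],
    [0,[0,0,3],[0,0,0]],
    [0,[0,0,3],[0,0,0]],
  ],
)

```text
time_s: 13.05
ee_pos: [0.6579, 0.1586, 0.2185]
eef_rot: [179.9, 0.2, -10.0]
ft_force: [-1.0, -0.2, 1.7]
width: 0.0
grasp_force: 0.6
```

Contact. Press in steps.

Emit:
play_rows(
  motion=[
    [0,[0,0,1.5],[0,0,0]],
    [0,[0,0,3],[0,0,0]],
    [0,[0,0,4],[0,0,0]],
    [0,[0,0,4],[0,0,0]],
  ],
)

```text
time_s: 13.45
ee_pos: [0.658, 0.1586, 0.2147]
eef_rot: [179.9, 0.2, -10.0]
ft_force: [-1.0, -0.2, 4.4]
width: -0.0001
grasp_force: 1.7
```

Emit:
play_rows(
  motion=[
    [0,[0,0,1],[0,0,0]],
    [0,[0,0,2],[0,0,0]],
    [0,[0,0,3],[0,0,0]],
    [0,[0,0,3],[0,0,0]],
  ],
)

```text
time_s: 13.85
ee_pos: [0.658, 0.1586, 0.2124]
eef_rot: [179.9, 0.2, -10.0]
ft_force: [-3.2, -0.8, 6.1]
width: 0.0002
grasp_force: 3.2
```

Emit:
play_rows(
  motion=[
    [0,[0,0,1],[0,0,0]],
    [0,[0,0,2],[0,0,0]],
    [0,[0,0,2],[0,0,0]],
    [0,[0,0,2],[0,0,0]],
  ],
)

```text
time_s: 14.25
ee_pos: [0.6581, 0.1586, 0.2123]
eef_rot: [179.9, 0.2, -10.0]
ft_force: [-3.9, 0.2, 10.6]
width: 0.0
grasp_force: 5.5
```

Bottomed out: the height stopped at 0.2123, 6.2 mm below contact, and the force rose. One small extra push, then let go and retreat up and away.

Emit:
play_rows(
  motion=[
    [0,[0,0,1],[0,0,0]],
    [0,[0,0,1],[0,0,0]],
    [0,[0,0,1],[0,0,0]],
    [0,[0,0,-3],[0,0,0]],
    [0,[0,0,-10],[0,0,0]],
    [0,[0,0,-30],[0,0,0]],
    [0,[0,0,-60],[0,0,0]],
    [0,[0,0,-90],[0,0,0]],
    [0,[-50,0,-90],[0,0,0]],
    [0,[-100,0,-90],[0,0,0]],
    [0,[-150,0,-90],[0,0,0]],
    [0,[-150,0,-90],[0,0,0]],
  ],
)

```text
time_s: 15.45
ee_pos: [0.5046, 0.1858, 0.297]
eef_rot: [179.8, 0.6, -9.9]
ft_force: [1.2, 0.1, -0.5]
width: -0.0002
grasp_force: 0.0
```

```bash
python3 - <<'E'
from plan import *;import pickle
c5,s5,ax=pickle.load(open('c5.pkl','rb'));c0=pickle.load(open('c0.pkl','rb'))
s=snap('scene','s7.png');c=snap('top','t7.png');show([])
def sh(a,b,P,h):
    u,v=proj(a,[P])[0].astype(int)
    g=lambda q:cv2.cvtColor(q['pixels'],cv2.COLOR_RGB2GRAY).astype(np.float32)
    A=g(a)[v-h:v+h,u-h:u+h];B=g(b)[v-h-4:v+h+4,u-h-4:u+h+4];r=cv2.matchTemplate(B,A,cv2.TM_CCOEFF_NORMED);_,m,_,l=cv2.minMaxLoc(r);return round(m,3),np.array(l)-4
print('mug',sh(s5,s,[ax[0],ax[1]-.035,.045],8))
for n,P in dict(lemon=[.3725,-.207,.025],honey=[.593,.505,.09],olive=[.671,.419,.137],rice=[.514,.401,.185],spice=[.44,-.235,.09]).items():print(n,sh(c0['top'],c,P,10))
P=c['pixels'].astype(int);m=(P[:240,250:360,0]>150)&(P[:240,250:360,1]<80);v,u=np.nonzero(m);print('button',u.mean()+250,v.mean(),len(u))
E
```

```text
t 15.55 p [0.5096 0.185  0.2991] rpy [179.9    0.23  -9.96] q [  9.2  -3.4 103.5  -0.   80.2 109.2] F [ 0.8 -0.5  0.7] w 0.0001 0.0
mug (0.974, array([0, 0]))
lemon (0.999, array([0, 0]))
honey (0.999, array([0, 0]))
olive (0.999, array([0, 0]))
rice (0.989, array([0, 0]))
spice (1.0, array([0, 0]))
button 313.6578947368421 149.1184210526316 76
```

```bash
python3 -c "
from workcell import hand_in;print(hand_in())"
```

```text
the job is handed in; nothing more can be done
None
```

I slid the mug onto the ring under the spout (within about 2 mm by my camera estimate), pressed the brew button to its stop and let go. The jars and lemon did not move, and I handed the job in at 15.6 s of 64 s.

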